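# Unlatch the digestion thermostat and hold its hood half open

## Robot

A 6-joint arm with a two-finger parallel gripper is mounted at the origin on the work surface. World frame = base frame: x ahead of the robot, y to its left, z up, the work surface at z = 0. Lengths are in m, angles in rad, forces in N, time in s.
With the tool pointing down it reaches from about 0.35 to 0.725 m from the base axis. Payload 6 kg.
Tool frame: the origin (TCP) lies between the finger pads; the fingertips stand 14 mm ahead of it and the grasp point (between the pads) lies 5 mm behind it (arm.nose_length is the y of the fingertips in the tool frame, in m); y points along the fingers, z is the direction in which the jaws open and shut, and the axes are right-handed (so a half turn about y gives the same grasp; the last joint's range is limited). The gripper opens to 85 mm and grips with 20 to 120 N. Pads are 22 mm wide; open, the fingers measure 114 mm over their backs; the gripper's body (76 mm by 85 mm) begins 54 mm behind the grasp point. The pads swing forward as they close: fully open they stand 13 mm farther back than shut.
Start: joints at [-0.877, 0.04, 0.085, 0, -1.615, -0.334], TCP at [0.211, -0.562, 0.245] pointing down, gripper open.
Joint ranges: [-2.56, 2.56], [-1.29, 2.01], [-1.08, 1.49], [-3.29, 1.98], [-2.81, -0.18], [-2.99, 2.99]. Speed limits (rad/s): [2.57, 2.57, 3.01, 3.14, 3.14, 3.14].

## Interface

Orientations are given as a rotation vector (axis times angle).
In Python, from rig import arm gives the robot as it stands. The module is installed in compiled form; this text tells all that it offers.
- The arm moves only by the tool apply_moves, never from a script. Its argument "rows" is a list of rows, each a list of 7 numbers: the turn, a rotation vector about the world's x, y, z in degrees, then the shift along the world's x, y, z in mm, then the opening, from 0 (shut) to 1 (fully open). In form: [[rx, ry, rz, tx, ty, tz, claw], ...]. A call has 1 to 10 rows; each row shifts and turns the commanded pose from where the row before left it; what a row does not reach is not made up. A row lasts 1/10 s, in which the tool goes at most 50 mm and 8.59 degrees, less where a joint would pass 70% of its speed; a pose out of reach is approached as far as the arm can. A call is refused whole if a number of a shift passes 50 or a number of a turn 8.59, either way. A call with a gripper value outside its range is refused whole. The fingers move at their own pace and stop on an object; the grip force is fixed at half the most. Time passes only in rows, so rows that do not move let the fingers close. It gives the time, the measured TCP pose, the force and the opening at its end, in the units of the state.
- arm.get_obs(): the state, without advancing time (a new reading comes with each control period).
- arm.read_camera(name): name is "side" or "top"; returns the picture (384x512x3 uint8, red, green, blue); there is no depth.
- arm.calibration(name): a dict with "fx", "fy", "cx", "cy" (pixels), "position" and "orientation" of the camera in the world. Camera axes: x right, y down, z forward; pixel columns grow to the right and rows downward; lengths in m; the calibration is good to about 2 mm. A picture is of the moment at which its call begins. calibration takes no time and is no camera call.
- arm.job_done(): hands the job in, once; it reports no verdict.
The state is a dict: "time": time; "qpos": joint angles; "dq": joint speeds; "tau": joint torques, N m; "tool_pos": TCP position; "tool_rot": TCP orientation; "wrist_force": force on the tool from outside, world axes, zero at the start; "wrist_torque": the same for the moment, N m; "width": opening from 0.0 (shut) to 1.0 (fully open).
Only numpy, scipy, OpenCV 4.12 (cv2) and the standard library are available. Lean on these libraries where they do the work, as an engineer would, in place of code of your own. Each camera call takes 0.05 s, during which the arm holds its last target.

## Task

Let me look under the protective hood of the digestion thermostat: slide the black hood latch on its front sill all the way to the stop on the left (seen from the robot), then raise the hood and hold it open at 45 degrees, give or take 5, never past 60, so that it still shields my face from the hot tubes. The hood has no stay and falls shut, so the program finishes while the gripper is still holding it steady at that angle, with the latch left fully open. Leave the glassware, the small bottle on the sill and everything else around it where it stands.

Things in the scene. Friction and masses are not known exactly. Their poses are not given: they have to be found in the camera images.
- thermostat: bench thermostat for sample tubes, fixed: white box 325 mm (x) x 270 mm (y), its top deck 110 mm above the bench, the hood on the rear 210 mm and a bare front sill 75 mm deep with the latch. Origin on the bench; its x axis points from the front (robot side) to the rear, y to the left, z up. The box reaches from x = -175 to +150 mm and y = -135 to +135 mm in this frame
- latch (a joint): slide of the hood latch, m: 0 = bolt over the hood's tongue (hood locked), 0.045 = at its left stop (hood free). It grows towards the thermostat's +y, stays where it is left and takes about 2 N to move; the hood cannot be lifted before about 0.022
- latch_top (a point): centre of the top face of the latch's black upright grip, 24 mm (x) x 18 mm (y) x 30 mm high, 145.5 mm above the bench, moving with it. It stands on a 5 mm steel track on the sill, 42 mm (centre) in front of the hood; 60 mm are free on its right and on its left nothing stands higher than the sill and track. A flat steel bolt leads from the grip's rear side, 10 mm over the deck, to the hood
- hood (a joint): opening angle of the hood, rad: 0 = shut, 0.785 = 45 degrees, stop at 1.75. It is hinged at the rear and opens upward; it weighs about 0.5 to 0.9 kg, turns freely and falls shut from any angle below 65 degrees; lifting it at the bar takes about 3 to 5 N
- hood_bar (a point): middle of the steel bar on top of the hood near its front edge: round, 12 mm thick, level along the thermostat's y, 120 mm between its two posts, axis 40 mm above the hood's top face (202 mm above the bench when shut) and turning with the hood. Seen in the closed hood it lies 175 mm in front of the hinge axis and 90 mm above it. Held from above between two fingers the round bar can turn in the grip as the hood swings
- hood_hinge (a point): middle of the hood's hinge axis, at the rear, 110 mm behind the thermostat's origin and 112 mm above the bench; the axis runs along the thermostat's y. The hood is a grey shell with a clear window in its top, 210 mm (x) x 250 mm (y) x 50 mm high, in front of this axis; the capped tubes in the heating block stand under it
- drop_bottle: bystander, loose: small brown dropper bottle, 26 mm diameter, 52 mm high, black cap, standing on the front sill of the thermostat to the right of the latch; origin at the centre of its underside
- beaker_1: bystander, loose: glass beaker, 68 mm diameter, 85 mm high, on the bench left of the thermostat; origin at the centre of its underside
- beaker_2: bystander, loose: glass beaker, 68 mm diameter, 85 mm high, on the bench right of the thermostat; origin at the centre of its underside
- flask: bystander, loose: conical glass flask, 84 mm diameter, 126 mm high, on the bench left of the thermostat; origin at the centre of its underside
- vial_rack: bystander, loose: white tube rack, 75 x 125 x 55 mm, with black-capped tubes that stand 96 mm high, on the bench right of the thermostat; origin at the centre of its underside
- wash_bottle: bystander, loose: white wash bottle, 66 mm diameter, 180 mm high with a bent spout, left of the thermostat's front; origin at the centre of its underside
- pocket_meter: bystander, loose: flat hand-held meter, 150 x 72 x 24 mm, lying right of the thermostat's front; origin at the centre of its underside

How it is judged:
By the outcome, as a careful person would: the job done as asked, in the order asked, and still so for the second after the job is handed in, while the arm keeps its last pose, push and grip.
It also fails if it takes over 46 s, if anything falls off the work surface, if the arm or the gripper's body presses on something with over 40 N, if the wrist force passes 120 N, or if a joint passes its speed limit or range.

## Working session

There is one attempt and no reset: what is moved stays moved. The work goes in short steps, Python scripts to look and compute and a tool call to move; the robot and the scene stay as the last step left them, time stands still between calls to the robot, and variables do not carry over. Pictures are saved under pics/ and viewed, and the job is handed in when it is done.

Besides the shell and the picture viewer there is one more tool, called as name([rows], argument=value, ...), one row to a line, values as JSON. apply_moves: Moves the arm, as the interface text tells. Its arguments: {"type":"object","properties":{"rows":{"type":"array"}},"required":["rows"]}

```bash
mkdir -p pics; python3 - <<'E'
from rig import arm
import cv2
for n in("side","top"):
    im=arm.read_camera(n); cv2.imwrite(f"pics/{n}0.png",im[:,:,::-1]); print(n,arm.calibration(n))
o=arm.get_obs(); print(o)
E
```

```text
side {'fx': 397.58165411483867, 'fy': 397.58165411483867, 'cx': 255.9616781684233, 'cy': 193.01910703433137, 'position': array([0.14943333, 0.70942522, 0.7041638 ]), 'orientation': array([-0.63884723,  2.50713298, -1.30935293])}
top {'fx': 463.6088927932647, 'fy': 463.6088927932647, 'cx': 257.37731767710727, 'cy': 197.49853542954924, 'position': array([0.3386834 , 0.03839724, 1.51441148]), 'orientation': array([-2.154105  ,  2.12791663, -0.17074195])}
{'time': 0.1, 'qpos': array([-8.77317504e-01,  4.07576043e-02,  8.38822898e-02, -4.49713158e-04,
       -1.61549874e+00, -3.33699280e-01]), 'dq': array([ 5.36666211e-04, -4.02528695e-05,  2.04517554e-03,  1.55318954e-03,
        2.37157018e-04,  9.15625245e-04]), 'tau': array([-5.17423352e-03, -3.69342434e+01,  3.48279297e+01,  6.95180029e+00,
       -4.59701507e-03,  1.26987018e-06]), 'tool_pos': array([ 0.21121989, -0.56128766,  0.24435164]), 'tool_rot': array([-1.55069904, -0.28194524,  0.2825507 ]), 'wrist_force': array([ 0.23900159, -0.03770462,  0.12310087]), 'wrist_torque': array([ 0.01610077, -0.02679729,  0.00678999]), 'width': 0.9999210650245406}
```

View pics/side0.png

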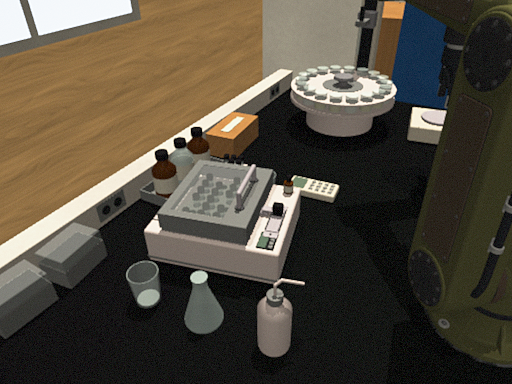

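View pics/top0.png

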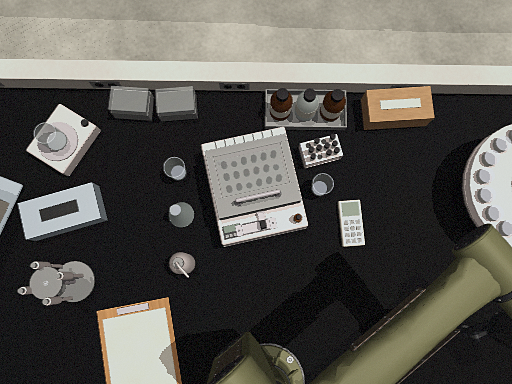

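The side view shows the thermostat at about (225,215), with the latch at (278,208) and the bar at (246,187). In the top view the thermostat is at (255,185), with the bar at (258,199) and the latch near (265,225). I'll zoom in on both.

```bash
python3 - <<'E'
import cv2
a=cv2.imread("pics/side0.png")[150:280,140:350]; b=cv2.imread("pics/top0.png")[120:255,190:320]
cv2.imwrite("pics/s1.png",cv2.resize(a,None,fx=3.8,fy=3.8,interpolation=cv2.INTER_CUBIC))
cv2.imwrite("pics/t1.png",cv2.resize(b,None,fx=4.4,fy=4.4,interpolation=cv2.INTER_CUBIC))
E
```

```text
(no output)
```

View pics/s1.png

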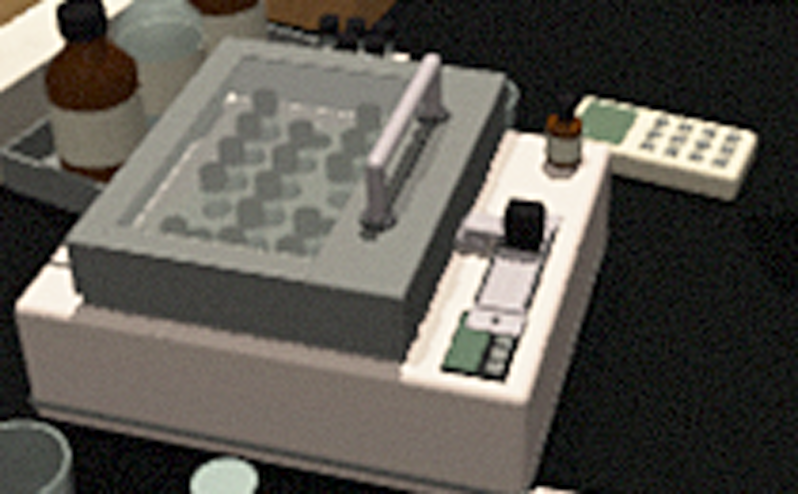

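View pics/t1.png

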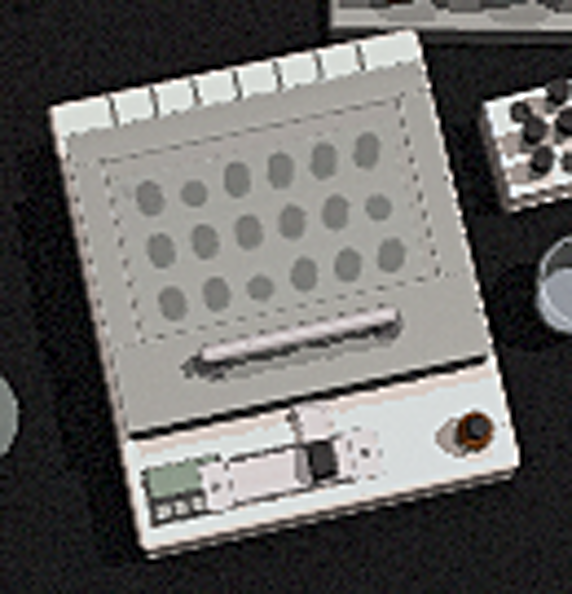

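```bash
cat > h.py <<'E'
import numpy as np, cv2
from rig import arm
from scipy.spatial.transform import Rotation as R
def ray(n,p):
    c=arm.calibration(n); d=np.array([(p[0]-c["cx"])/c["fx"],(p[1]-c["cy"])/c["fy"],1.])
    return np.array(c["position"]), R.from_rotvec(c["orientation"]).apply(d)
def onz(n,p,z):
    o,d=ray(n,p); return o+d*(z-o[2])/d[2]
def proj(n,P):
    c=arm.calibration(n); q=R.from_rotvec(c["orientation"]).inv().apply(np.asarray(P)-c["position"])
    return np.array([c["fx"]*q[0]/q[2]+c["cx"],c["fy"]*q[1]/q[2]+c["cy"]])
def T(u,v): return (190+(u+.5)/4.4-.5,120+(v+.5)/4.4-.5)
def S(u,v): return (140+(u+.5)/3.8-.5,150+(v+.5)/3.8-.5)
E
python3 - <<'E'
from h import *
np.set_printoptions(precision=4,suppress=True)
C={k:onz("top",T(*p),.110) for k,p in dict(FL=(142,545),FR=(518,468),RL=(50,108),RR=(415,32)).items()}
for k in C: print(k,C[k])
m=sum(C.values())/4
e=(C['FL']+C['RL']-C['FR']-C['RR']); f=(C['RL']+C['RR']-C['FL']-C['FR'])
yaw1=np.degrees(np.arctan2(-e[0],e[1])); yaw2=np.degrees(np.arctan2(f[1],f[0])); print(yaw1,yaw2,m, np.linalg.norm(e)/2,np.linalg.norm(f)/2)
y=np.radians((yaw1+yaw2)/2)
ex=np.array([np.cos(y),np.sin(y),0]);ey=np.array([-np.sin(y),np.cos(y),0])
o=m+ex*.0125;print("origin",o)
def loc(P): return (P-o)@ex,(P-o)@ey,P[2]
for n,p,z in[("top",T(203,355),.205),("top",T(398,315),.205),("side",S(377,160),.205),("side",S(432,60),.205),("top",T(322,458),.1455),("side",S(525,208),.1455),("top",T(473,432),.162),("side",S(564,165),.112),("side",S(527,400),.11),("side",S(610,145),.11)]:
    P=onz(n,p,z);print(n,P,np.array(loc(P)))
print(yaw1,yaw2, "exp bar",o+ex*(.110-.175)*-1)
E
```

```text
FL [0.4186 0.1416 0.11  ]
FR [ 0.4748 -0.1167  0.11  ]
RL [0.7269 0.2142 0.11  ]
RR [ 0.7862 -0.0446  0.11  ]
12.587064172349246 13.1466002371411 [0.6016 0.0486 0.11  ] 0.26495292611944743 0.31816383505506207
origin [0.6138 0.0514 0.11  ]
top [0.5366 0.098  0.205 ] [-0.0649  0.0626  0.205 ]
top [ 0.5645 -0.0285  0.205 ] [-0.0658 -0.0669  0.205 ]
side [0.5391 0.0942 0.205 ] [-0.0633  0.0584  0.205 ]
side [ 0.5664 -0.0203  0.205 ] [-0.0622 -0.0594  0.205 ]
top [0.4765 0.0192 0.1455] [-0.1411 -0.0008  0.1455]
side [0.4768 0.0229 0.1455] [-0.14    0.0027  0.1455]
top [ 0.4934 -0.0811  0.162 ] [-0.1468 -0.1023  0.162 ]
side [ 0.4949 -0.0757  0.112 ] [-0.1442 -0.0974  0.112 ]
side [0.4155 0.1425 0.11  ] [-0.173   0.1329  0.11  ]
side [ 0.478  -0.1159  0.11  ] [-0.1696 -0.1328  0.11  ]
12.587064172349246 13.1466002371411 exp bar [0.6772 0.0659 0.11  ]
```

```bash
python3 - <<'E'
from h import *
np.set_printoptions(precision=4,suppress=True)
o=arm.get_obs(); r=R.from_rotvec(o["tool_rot"]); print(r.as_matrix(), arm.nose_length)
y=np.radians(12.8);ex=np.array([np.cos(y),np.sin(y),0]);ey=np.array([-np.sin(y),np.cos(y),0])
for nm,z in dict(latch=ey,latch2=-ey,bar=ex,bar2=-ex).items():
    Y=np.array([0,0,-1.]); X=np.cross(Y,z); M=np.column_stack([X,Y,z])
    d=(R.from_matrix(M)*r.inv()).as_rotvec(degrees=True); print(nm,d,R.from_matrix(M).as_rotvec())
O=np.array([.614,.052,0]); print("latch",O-ex*.1415, "bar",O-ex*.065)
E
```

```text
[[ 0.936  -0.0007 -0.3521]
 [ 0.3521  0.0015  0.936 ]
 [-0.0001 -1.      0.0016]] 0.014
latch [-0.0884 -0.0321 -7.815 ] [-1.5637 -0.1754  0.1754]
latch2 [  0.0483  -0.1331 172.185 ] [-0.2359  2.1033 -2.1033]
bar [ -0.0964   0.0451 -97.815 ] [-1.3066  1.0431 -1.0431]
bar2 [-0.0435 -0.0929 82.185 ] [-1.0951 -1.3718  1.3718]
latch [0.476  0.0207 0.    ] bar [0.5506 0.0376 0.    ]
```

apply_moves([
  [0, 0, -0.8, 16, 36, 0, 0.6],
  [0, 0, -0.8, 16, 36, 0, 0.6],
  [0, 0, -0.8, 16, 36, 0, 0.6],
  [0, 0, -0.8, 16, 36, 0, 0.6],
  [0, 0, -0.8, 16, 36, 0, 0.6],
  [0, 0, -0.8, 16, 36, 0, 0.6],
  [0, 0, -0.8, 17, 36, 0, 0.6],
  [0, 0, -0.8, 17, 36, 0, 0.6],
  [0, 0, -0.8, 17, 36, 0, 0.6],
  [0, 0, -0.6, 17, 36, 0, 0.6],
])

```text
time: 1.1
tool_pos: [0.3755, -0.1999, 0.2451]
tool_rot: [-1.563, -0.175, 0.175]
wrist_force: [0.6, -0.3, -0.2]
width: 0.599
```

apply_moves([
  [0, 0, 0, 17, 36, 0, 0.6],
  [0, 0, 0, 17, 36, 0, 0.6],
  [0, 0, 0, 17, 36, 0, 0.6],
  [0, 0, 0, 17, 36, 0, 0.6],
  [0, 0, 0, 17, 36, 0, 0.6],
  [0, 0, 0, 16, 30, 0, 0.6],
  [0, 0, 0, 0, 12, 0, 0.6],
  [0, 0, 0, 0, 0, 0, 0.6],
  [0, 0, 0, 0, 0, 0, 0.6],
])

```text
time: 2.0
tool_pos: [0.476, 0.0201, 0.2452]
tool_rot: [-1.564, -0.176, 0.176]
wrist_force: [-0.4, -0.3, -0.6]
width: 0.599
```

Now directly above the latch, aligned. Descend 109 mm, but stop partway for a look.

apply_moves([
  [0, 0, 0, 0, 1, -20, 0.6],
  [0, 0, 0, 0, 0, -25, 0.6],
  [0, 0, 0, 0, 0, -25, 0.6],
  [0, 0, 0, 0, 0, -10, 0.6],
  [0, 0, 0, 0, 0, 0, 0.6],
])

```text
time: 2.5
tool_pos: [0.4755, 0.0204, 0.1643]
tool_rot: [-1.564, -0.173, 0.176]
wrist_force: [0.2, -0.3, 0.2]
width: 0.597
```

```bash
cat > look.py <<'E'
import sys
from h import *
k=sys.argv[1]
a=arm.read_camera("side")[110:260,180:350,::-1]; b=arm.read_camera("top")[110:260,190:330,::-1]
cv2.imwrite(f"pics/{k}.png",np.hstack([cv2.resize(a,(453,400),interpolation=3),cv2.resize(b,(347,372),interpolation=3) if 0 else cv2.resize(b,(347,400),interpolation=3)]))
o=arm.get_obs(); print({k:np.round(o[k],4) for k in("time","tool_pos","wrist_force","wrist_torque","width","qpos")})
E
python3 look.py a1
```

```text
{'time': np.float64(2.6), 'tool_pos': array([0.4767, 0.0209, 0.1667]), 'wrist_force': array([-0.6074, -0.1425, -0.2911]), 'wrist_torque': array([ 0.0571, -0.0347, -0.0501]), 'width': np.float64(0.5987), 'qpos': array([ 4.6890e-01, -2.9430e-01, -3.6190e-01,  8.0000e-04, -1.5016e+00,
       -1.8167e+00])}
```

View pics/a1.png

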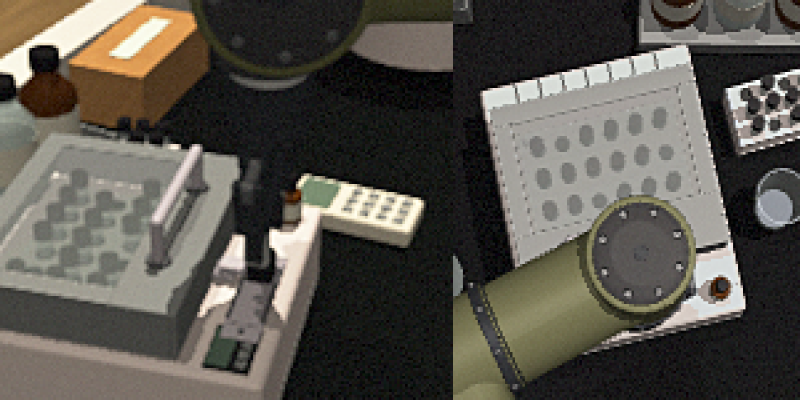

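The fingers straddle the latch, and the left one shows at about (258,230). Next I go down and grip it.

apply_moves([
  [0, 0, 0, 0, 0, -15, 0.6],
  [0, 0, 0, 0, 0, -13, 0.6],
  [0, 0, 0, 0, 0, 0, 0.6],
  [0, 0, 0, 0, 0, 0, 0],
  [0, 0, 0, 0, 0, 0, 0],
  [0, 0, 0, 0, 0, 0, 0],
  [0, 0, 0, 0, 0, 0, 0],
  [0, 0, 0, 0, 0, 0, 0],
])

```text
time: 3.4
tool_pos: [0.4766, 0.0214, 0.1381]
tool_rot: [-1.564, -0.177, 0.175]
wrist_force: [-0.5, -0.8, 3.6]
width: 0.197
```

apply_moves([
  [0, 0, 0, -1.1, 4.9, 0, 0],
  [0, 0, 0, -1.1, 4.9, 0, 0],
  [0, 0, 0, -1.1, 4.9, 0, 0],
  [0, 0, 0, -1.1, 4.9, 0, 0],
  [0, 0, 0, -1.1, 4.9, 0, 0],
  [0, 0, 0, -1.1, 4.9, 0, 0],
  [0, 0, 0, -1.1, 4.9, 0, 0],
  [0, 0, 0, -1.1, 4.9, 0, 0],
  [0, 0, 0, 0, 0, 0, 0],
])

```text
time: 4.3
tool_pos: [0.4671, 0.0612, 0.1381]
tool_rot: [-1.564, -0.176, 0.176]
wrist_force: [-4.4, 0.4, 7.0]
width: 0.198
```

apply_moves([
  [0, 0, 0, -0.4, 2, 0, 0],
  [0, 0, 0, -0.4, 2, 0, 0],
  [0, 0, 0, 0, 0, 0, 0],
  [0, 0, 0, 0, 0, 0, 0],
])

```text
time: 4.7
tool_pos: [0.4667, 0.0629, 0.1381]
tool_rot: [-1.568, -0.175, 0.175]
wrist_force: [0.4, -9.2, 5.7]
width: 0.195
```

apply_moves([
  [0, 0, 0, -0.2, 1, 0, 0],
  [0, 0, 0, 0, 0, 0, 0],
])

```text
time: 4.9
tool_pos: [0.4667, 0.063, 0.1381]
tool_rot: [-1.57, -0.175, 0.175]
wrist_force: [2.2, -12.7, 4.6]
width: 0.2
```

apply_moves([
  [0, 0, 0, -0.2, 1, 0, 0],
  [0, 0, 0, 0, 0, 0, 0],
])

```text
time: 5.1
tool_pos: [0.4667, 0.0631, 0.1381]
tool_rot: [-1.571, -0.174, 0.174]
wrist_force: [4.4, -17.1, 3.0]
width: 0.196
```

The latch won't move further and the reaction force is climbing, so it's at the stop. I'll take the overpush off, release and lift.

apply_moves([
  [0, 0, 0, 0.4, -2, 0, 0],
  [0, 0, 0, 0, 0, 0, 0.4],
  [0, 0, 0, 0, 0, 0, 0.5],
  [0, 0, 0, 0, 0, 0, 0.5],
  [0, 0, 0, 0, 0, 20, 0.5],
  [0, 0, 0, 0, 0, 40, 0.5],
  [0, 0, 0, 0, 0, 40, 0.6],
  [0, 0, 0, 0, 0, 40, 0.6],
  [0, 0, 0, -20, 0, 20, 0.6],
])

```text
time: 6.0
tool_pos: [0.4477, 0.065, 0.2999]
tool_rot: [-1.563, -0.177, 0.173]
wrist_force: [-0.4, 0.8, -0.6]
width: 0.597
```

apply_moves([
  [0, 0, 8, -30, 0, 0, 0.6],
  [0, 0, 8, -30, 0, 0, 0.6],
  [0, 0, 8, -30, 0, 0, 0.6],
  [0, 0, 8, 0, 0, 0, 0.6],
  [0, 0, 8, 0, 0, 0, 0.6],
  [0, 0, 8, 0, 0, 0, 0.6],
  [0, 0, 8, 0, 0, 0, 0.6],
  [0, 0, 8, 0, 0, 0, 0.6],
  [0, 0, 8, 0, 0, 0, 0.6],
  [0, 0, 8, 0, 0, 0, 0.6],
])

```text
time: 7.0
tool_pos: [0.3566, 0.0651, 0.2971]
tool_rot: [-1.182, -1.25, 1.25]
wrist_force: [0.4, -0.2, -0.1]
width: 0.595
```

```bash
python3 look.py a2
```

```text
{'time': np.float64(7.1), 'tool_pos': array([0.3566, 0.065 , 0.2971]), 'wrist_force': array([-0.3502, -0.6867,  0.1395]), 'wrist_torque': array([ 0.0426, -0.0634, -0.03  ]), 'width': np.float64(0.6031), 'qpos': array([ 7.5280e-01, -6.0330e-01, -3.3380e-01, -4.0000e-04, -1.8402e+00,
       -7.0210e-01])}
```

View pics/a2.png

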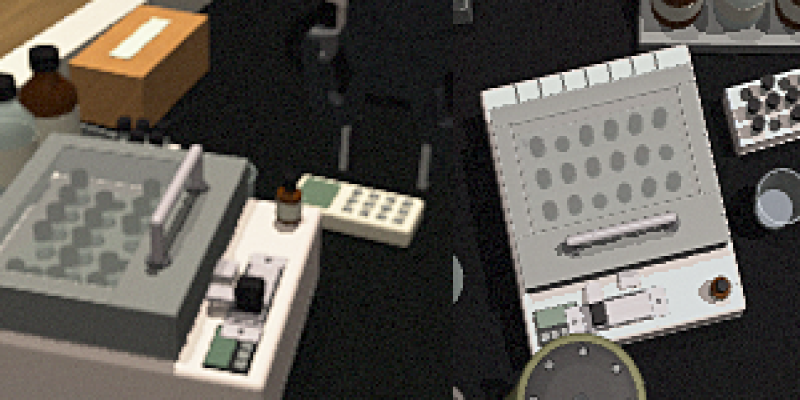

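The top view has the latch grip at (598,312), at the left end of its track, and the bolt is off the tongue. I'll put a number on it.

```bash
python3 - <<'E'
from h import *
y=np.radians(12.8);ex=np.array([np.cos(y),np.sin(y),0]);ey=np.array([-np.sin(y),np.cos(y),0]);O=np.array([.614,.052,.1455])
for n,p in (("side",(180+249/2.665,110+283/2.665)),("top",(190+(599-453)/2.479,110+311/2.667))):
    P=onz(n,p,.1455); print(P,(P-O)@ex,(P-O)@ey)
E
```

```text
[0.4653417  0.06822567 0.1455    ] -0.14136926926633772 0.04875747154692744
[0.46732161 0.06025649 0.1455    ] -0.14120412104126065 0.04054769091606131
```

apply_moves([
  [0, 0, 2.2, 35, -5, 0, 0.6],
  [0, 0, 0, 40, -6, 0, 0.6],
  [0, 0, 0, 40, -6, 0, 0.6],
  [0, 0, 0, 40, -6, 0, 0.6],
  [0, 0, 0, 30, -5, 0, 0.6],
  [0, 0, 0, 9.4, 0, 0, 0.6],
  [0, 0, 0, 0, 0, -30, 0.6],
  [0, 0, 0, 0, 0, -30, 0.6],
  [0, 0, 0, 0, 0, 0, 0.6],
])

```text
time: 8.0
tool_pos: [0.5491, 0.037, 0.2325]
tool_rot: [-1.162, -1.266, 1.276]
wrist_force: [-0.2, 0.3, -0.7]
width: 0.601
```

```bash
python3 look.py a3
```

```text
{'time': np.float64(8.1), 'tool_pos': array([0.5509, 0.0367, 0.2382]), 'wrist_force': array([-0.0253, -0.776 ,  0.9327]), 'wrist_torque': array([-0.0418, -0.0252,  0.0669]), 'width': np.float64(0.6003), 'qpos': array([ 4.3090e-01, -8.8200e-02, -5.4500e-02,  8.0000e-04, -1.6046e+00,
       -3.4450e-01])}
```

View pics/a3.png

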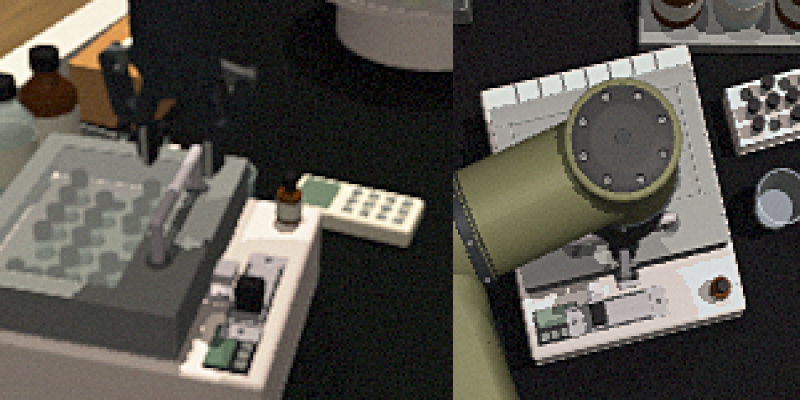

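The fingers straddle the bar, rear one at (148,150) and front one at (208,165). The yaw still needs about 8°.

apply_moves([
  [0, 0, 4, 0, 0, 0, 0.6],
  [0, 0, 3.8, 0, 0, 0, 0.6],
  [0, 0, 0, 0, 0, -20, 0.6],
  [0, 0, 0, 0, 0, -21, 0.6],
  [0, 0, 0, 0, 0, 0, 0.6],
  [0, 0, 0, 0, 0, 0, 0.6],
])

```text
time: 8.7
tool_pos: [0.5516, 0.0367, 0.1986]
tool_rot: [-1.097, -1.374, 1.371]
wrist_force: [-0.3, 0.6, 0.2]
width: 0.603
```

apply_moves([
  [0, 0, 0, 0, 0, -1, 0],
  [0, 0, 0, 0, 0, 0, 0],
  [0, 0, 0, 0, 0, 0, 0],
  [0, 0, 0, 0, 0, 0, 0],
  [0, 0, 0, 0, 0, 0, 0],
  [0, 0, 0, 0, 0, 0, 0],
  [0, 0, 0, 0, 0, 0, 0],
])

```text
time: 9.4
tool_pos: [0.5533, 0.0372, 0.1968]
tool_rot: [-1.099, -1.377, 1.369]
wrist_force: [7.8, 1.2, -1.0]
width: 0.112
```

```bash
python3 look.py a4; python3 - <<'E'
import numpy as np
r=np.hypot(.175,.09);a0=np.arctan2(.09,-.175);y=np.radians(12.8)
p=None
for t in range(0,46,3):
    a=a0-np.radians(t); q=np.array([r*np.cos(a),r*np.sin(a)])
    if p is not None:
        d=(q-p)*1000; print(t,np.round([d[0]*np.cos(y),d[0]*np.sin(y),d[1]],2), np.round((q-[-.175,.09])*1000,1))
    p=q
E
```

```text
{'time': np.float64(9.5), 'tool_pos': array([0.5533, 0.0372, 0.1968]), 'wrist_force': array([8.9527, 1.5633, 0.0723]), 'wrist_torque': array([ 0.2536, -2.9323,  0.0497]), 'width': np.float64(0.1186), 'qpos': array([ 4.3020e-01, -8.6700e-02, -1.2840e-01,  1.4000e-03, -1.5228e+00,
       -2.0650e-01])}
3 [4.83 1.1  9.04] [5. 9.]
6 [5.28 1.2  8.76] [10.4 17.8]
9 [5.72 1.3  8.47] [16.2 26.3]
12 [6.15 1.4  8.15] [22.5 34.4]
15 [6.55 1.49 7.81] [29.3 42.2]
18 [6.94 1.58 7.45] [36.4 49.7]
21 [7.31 1.66 7.06] [43.9 56.7]
24 [7.66 1.74 6.66] [51.7 63.4]
27 [7.99 1.82 6.24] [59.9 69.6]
30 [8.3  1.89 5.8 ] [68.4 75.4]
33 [8.59 1.95 5.35] [77.3 80.8]
36 [8.85 2.01 4.88] [86.3 85.7]
39 [9.08 2.06 4.4 ] [95.6 90.1]
42 [9.3  2.11 3.91] [105.2  94. ]
45 [9.48 2.15 3.4 ] [114.9  97.4]
```

View pics/a4.png

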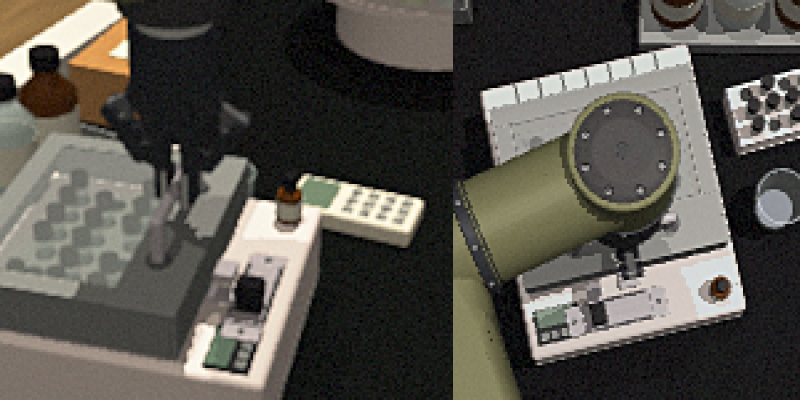

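Bar gripped (width 0.118, about 10 mm). I'll relieve the 2 mm offset and follow the arc up to 24°.

apply_moves([
  [0, 0, 0, 2, 0.4, 0, 0],
  [0, 0, 0, 2.4, 0.5, 4.5, 0],
  [0, 0, 0, 2.4, 0.6, 4.5, 0],
  [0, 0, 0, 2.6, 0.6, 4.4, 0],
  [0, 0, 0, 2.7, 0.6, 4.4, 0],
  [0, 0, 0, 0, 0, 0, 0],
])

```text
time: 10.1
tool_pos: [0.5621, 0.0393, 0.2128]
tool_rot: [-1.092, -1.369, 1.374]
wrist_force: [-7.7, -0.0, 1.0]
width: 0.115
```

```bash
python3 look.py a5
```

```text
{'time': np.float64(10.2), 'tool_pos': array([0.562 , 0.0393, 0.2127]), 'wrist_force': array([-8.039 ,  0.6082, -0.8147]), 'wrist_torque': array([0.1908, 2.6379, 0.1107]), 'width': np.float64(0.1162), 'qpos': array([ 4.2540e-01, -5.4800e-02, -6.8400e-02, -1.1000e-03, -1.5611e+00,
       -2.0150e-01])}
```

View pics/a5.png

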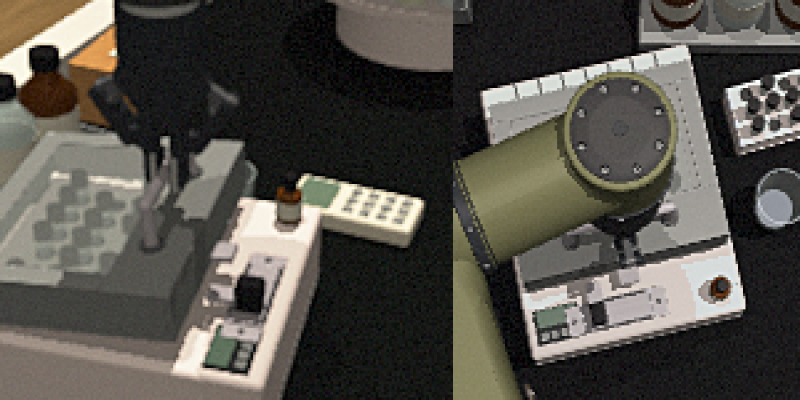

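apply_moves([
  [0, 0, 0, 2, 0.5, 4.5, 0],
  [0, 0, 0, 2.5, 0.6, 4.3, 0],
  [0, 0, 0, 3, 0.7, 4.1, 0],
  [0, 0, 0, 3.1, 0.7, 4, 0],
  [0, 0, 0, 3.2, 0.7, 3.9, 0],
  [0, 0, 0, 3.3, 0.8, 3.9, 0],
  [0, 0, 0, 0, 0, 0, 0],
])

```text
time: 10.9
tool_pos: [0.5805, 0.0437, 0.2389]
tool_rot: [-1.095, -1.373, 1.372]
wrist_force: [-5.8, 1.0, -0.4]
width: 0.115
```

apply_moves([
  [0, 0, 0, 3.4, 0.8, 3.7, 0],
  [0, 0, 0, 3.5, 0.8, 3.7, 0],
  [0, 0, 0, 3.6, 0.8, 3.6, 0],
  [0, 0, 0, 3.7, 0.9, 3.5, 0],
  [0, 0, 0, 3.8, 0.9, 3.4, 0],
  [0, 0, 0, 3.9, 0.9, 3.3, 0],
  [0, 0, 0, 0, 0, 0, 0],
])

```text
time: 11.6
tool_pos: [0.6023, 0.0488, 0.2612]
tool_rot: [-1.095, -1.373, 1.372]
wrist_force: [-9.0, 3.3, 2.6]
width: 0.119
```

```bash
python3 look.py a6
```

```text
{'time': np.float64(11.7), 'tool_pos': array([0.6021, 0.0488, 0.261 ]), 'wrist_force': array([-8.8215,  2.4255,  3.051 ]), 'wrist_torque': array([0.7597, 2.9626, 0.1152]), 'width': np.float64(0.1151), 'qpos': array([ 0.4122,  0.0525,  0.1261, -0.    , -1.6434, -0.1879])}
```

View pics/a6.png

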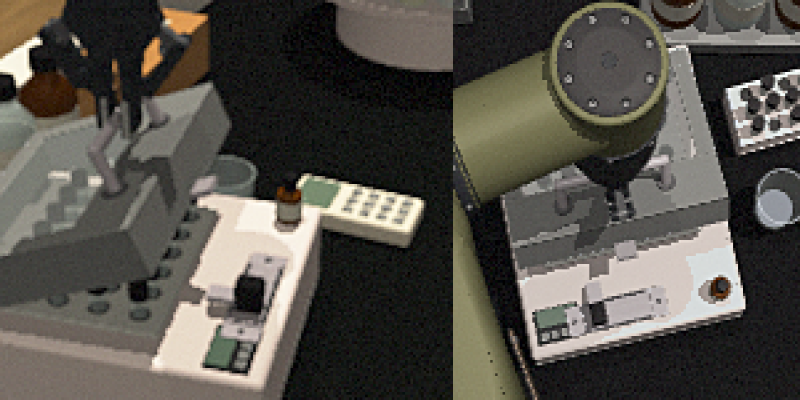

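The hood follows at about 24°, with the bar gripped at (115,150) in the side panel and the latch still at left. On to 45°.

apply_moves([
  [0, 0, 0, 3.7, 0.9, 3.1, 0],
  [0, 0, 0, 4.0, 0.9, 3.1, 0],
  [0, 0, 0, 4.1, 0.9, 2.9, 0],
  [0, 0, 0, 4.2, 1, 2.9, 0],
  [0, 0, 0, 4.3, 1, 2.7, 0],
  [0, 0, 0, 4.3, 1, 2.7, 0],
  [0, 0, 0, 4.4, 1, 2.5, 0],
  [0, 0, 0, 4.4, 1, 2.4, 0],
  [0, 0, 0, 0, 0, 0, 0],
])

```text
time: 12.6
tool_pos: [0.6359, 0.0568, 0.2851]
tool_rot: [-1.097, -1.376, 1.371]
wrist_force: [-8.7, 4.1, 8.3]
width: 0.116
```

apply_moves([
  [0, 0, 0, 4.5, 1, 2.3, 0],
  [0, 0, 0, 4.6, 1, 2.1, 0],
  [0, 0, 0, 4.6, 1.1, 2, 0],
  [0, 0, 0, 4.7, 1.1, 1.9, 0],
  [0, 0, 0, 4.7, 1.1, 1.8, 0],
  [0, 0, 0, 4.7, 1.1, 1.6, 0],
  [0, 0, 0, 0, 0, 0, 0],
  [0, 0, 0, 0, 0, 0, 0],
])

```text
time: 13.4
tool_pos: [0.6639, 0.0634, 0.298]
tool_rot: [-1.098, -1.378, 1.369]
wrist_force: [-7.6, 5.1, 9.1]
width: 0.115
```

```bash
python3 look.py a7
```

```text
{'time': np.float64(13.5), 'tool_pos': array([0.6638, 0.0634, 0.2979]), 'wrist_force': array([-7.8652,  5.5597, 10.0239]), 'wrist_torque': array([1.7091, 2.927 , 0.1027]), 'width': np.float64(0.1178), 'qpos': array([ 3.9480e-01,  2.2840e-01,  3.8700e-01,  9.0000e-04, -1.7231e+00,
       -1.6980e-01])}
```

View pics/a7.png

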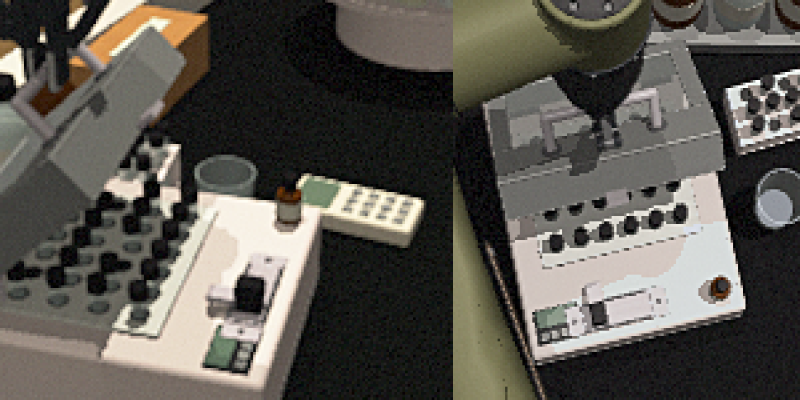

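The bar's travel (114 mm forward, 101 mm up) means about 45.5°. I'll check that against the hood's front corners in the top view.

```bash
python3 - <<'E'
from h import *
y=np.radians(12.8);ex=np.array([np.cos(y),np.sin(y),0]);ey=np.array([-np.sin(y),np.cos(y),0]);O=np.array([.615,.052,0])
im={n:arm.read_camera(n)[:,:,::-1].copy() for n in("side","top")}
for t,c in((40,(255,0,0)),(45,(0,255,0)),(50,(0,0,255))):
    a=np.radians(t)
    def P(x,z,yy): return O+ex*(.11+x*np.cos(a)+z*np.sin(a))+ey*yy+np.array([0,0,.112-x*np.sin(a)+z*np.cos(a)])
    for n in im:
        for q in((-.21,.05,.125),(-.21,.05,-.125),(-.21,0,-.125),(-.175,.09,.06),(-.175,.09,-.06)):
            print(t,n,q,np.round(proj(n,P(*q)),1))
a=im["side"][110:260,150:320]; b=im["top"][110:200,190:300]
cv2.imwrite("pics/v_s.png",cv2.resize(a,None,fx=4,fy=4,interpolation=2)); cv2.imwrite("pics/v_t.png",cv2.resize(b,None,fx=6,fy=6,interpolation=2))
E
```

```text
40 side (-0.21, 0.05, 0.125) [205.1 173.5]
40 side (-0.21, 0.05, -0.125) [243.  122.4]
40 side (-0.21, 0, -0.125) [255.6 137.7]
40 side (-0.175, 0.09, 0.06) [193.5 151.5]
40 side (-0.175, 0.09, -0.06) [213.7 128. ]
40 top (-0.21, 0.05, 0.125) [208.1 183.6]
40 top (-0.21, 0.05, -0.125) [298.5 164.7]
40 top (-0.21, 0, -0.125) [299.8 178.8]
40 top (-0.175, 0.09, 0.06) [227.6 159.4]
40 top (-0.175, 0.09, -0.06) [271.  150.4]
45 side (-0.21, 0.05, 0.125) [197.4 168. ]
45 side (-0.21, 0.05, -0.125) [236.9 117.8]
45 side (-0.21, 0, -0.125) [250.8 132.3]
45 side (-0.175, 0.09, 0.06) [186.3 148.1]
45 side (-0.175, 0.09, -0.06) [207.2 124.9]
45 top (-0.21, 0.05, 0.125) [206.6 177.3]
45 top (-0.21, 0.05, -0.125) [297.5 158.3]
45 top (-0.21, 0, -0.125) [299.2 173.5]
45 top (-0.175, 0.09, 0.06) [226.3 153.2]
45 top (-0.175, 0.09, -0.06) [269.8 144.1]
50 side (-0.21, 0.05, 0.125) [189.3 162.9]
50 side (-0.21, 0.05, -0.125) [230.5 113.6]
50 side (-0.21, 0, -0.125) [245.6 127.2]
50 side (-0.175, 0.09, 0.06) [178.9 145.3]
50 side (-0.175, 0.09, -0.06) [200.6 122.4]
50 top (-0.21, 0.05, 0.125) [205.  170.7]
50 top (-0.21, 0.05, -0.125) [296.5 151.6]
50 top (-0.21, 0, -0.125) [298.6 167.9]
50 top (-0.175, 0.09, 0.06) [225.  146.9]
50 top (-0.175, 0.09, -0.06) [268.6 137.9]
```

View pics/v_s.png

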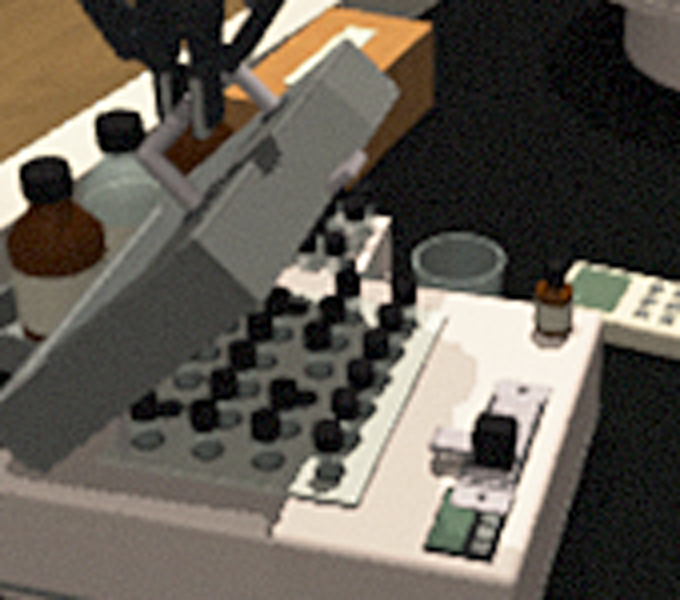

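View pics/v_t.png

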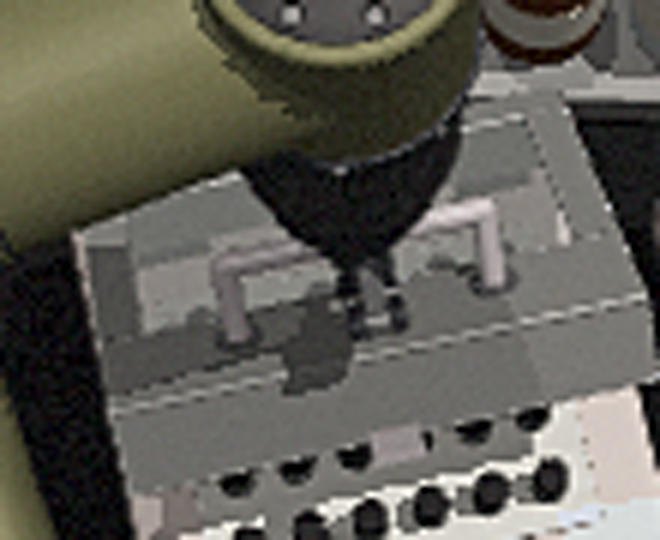

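The corners (side (199,170) and (237,120), top (208,179) and (298,159)) match the projections for about 44–45°. The arm is steady, so I'll hand in.

```bash
python3 - <<'E'
from rig import arm
o=arm.get_obs(); print(o["time"],o["tool_pos"],o["wrist_force"],o["width"]); print(arm.job_done())
E
```

```text
13.6 [0.66374715 0.06338303 0.29790694] [-7.97091883  5.41578888  9.13932323] 0.11415035176587658
the job is handed in; nothing more can be done
None
```

I slid the latch left to its stop, then raised the hood by its bar. I handed the job in at 13.6 s with the gripper still holding the hood at about 45°.

- **Hood angle:** the bar's travel gives 45.5°, and the hood's corners in both pictures give about 44–44.5°. The hood never went past this angle.
- **Latch:** it stopped moving while the push force rose to about 17 N. The two pictures put it at 40.5 mm (top) and 48.8 mm (side). They differ by 8 mm, but average about 45 mm, the full travel. It still looked to be at the left stop in the last picture.
- **Grip:** the bar was held with about 10 N on the wrist vertically and 8 N sideways. The pose was steady at hand-in.
- **Surroundings:** the small bottle stood unmoved in the last pictures, and so did what else they showed (the right-hand beaker, the tube rack and the meter). I did not check the wash bottle, the flask or the left-hand beaker after the first pictures. The arm felt no unexpected contact at any of the readings.

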